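Refit the filter cassette of the bench air cleaner

ROBOT

A 6-joint arm with a two-finger parallel gripper is mounted at the origin on a cart in front of the work surface, level with it; the furniture and walls round the work are solid. World frame = base frame: x ahead of the robot, y to its left, z up, the work surface at z = 0. Lengths are in mm, angles in rad, forces in N, time in s.
With the tool pointing down it reaches from about 350 to 800 mm from the base axis. Payload 7.3 kg.
Tool frame: the origin (TCP) lies at the very end of the fingers, on their centre line; the grasp point (between the pads) lies 19 mm behind it; z points along the fingers, y is the line along which they close (so a half turn about z gives the same grasp; the last joint's range is limited). The gripper opens to 85 mm and grips with 20 to 120 N. Pads are 22 mm wide; open, the fingers measure 114 mm over their backs; the gripper's body (76 mm by 85 mm) begins 54 mm behind the grasp point. The pads swing forward as they close: fully open they stand 13 mm farther back than shut.
Start: joints at [-1.282, 0.342, 1.524, -0, 1.275, -0.146], TCP at [221.169, -476.16, 231.322] pointing down, gripper open.
Joint ranges: [-2.53, 2.53], [-0.77, 2.02], [0.04, 2.7], [-1, 4.14], [0.28, 2.66], [-3.11, 3.11]. Speed limits (rad/s): [2.57, 2.57, 3.14, 3.14, 3.14, 3.14].

INTERFACE

Orientations are given as a rotation vector (axis times angle).
In Python, from plant import arm, viewer, job_done gives the robot as it stands.
- The arm moves only by the shell command python3 -m pendant 'ROWS' [FORCE]. ROWS is JSON, a list of rows, each an object of numbers: "x", "y", "z": the shift along the tool's x, y, z in cm; "ax", "ay", "az": the turn, a rotation vector about the tool's x, y, z in rad; "jaw": the gripper command: -1 is shut, 1 is fully open, values between are in proportion. A call has 1 to 8 rows; each row is the pose to reach, as a shift and turn from the pose commanded when the call began, along the tool's axes at that moment; what a row does not reach only later rows make up. A row lasts 1/10 s, in which the tool goes at most 50 mm and 8.59 degrees, less where a joint would pass 70% of its speed; a pose out of reach is approached as far as the arm can. A call with a gripper value outside its range is refused whole. The fingers move at their own pace and stop on an object; FORCE is the grip in N (left out, the last holds). Time passes only in rows, so rows that repeat a pose let the fingers close. It gives the time, the measured TCP pose, the force, the opening and the grip force at its end, in the units of the state.
- arm.observe(): the state, without advancing time (a new reading comes with each control period).
- viewer.snapshot(name): name is "side" or "top"; returns a dict with "pixels" (420x560x3 uint8, red, green, blue), "fov_y" (degrees; the focal length in pixels is half the picture's height over the tangent of half this angle, whatever the lens; pixels are square), "cx", "cy" (the principal point, pixels), "k1" (the pictures are not rectified: a ray, as slopes to the right and down, at radius r is drawn at 1 + k1 r^2 times it, then the intrinsics apply), "camera_from_world" (4x4, takes a point from world to camera coordinates). Camera axes: x right, y up, looking along -z (the intrinsics and any distortion apply to the point x, -y, -z); pixel columns grow to the right and rows downward; lengths in mm; the calibration is good to about 2 mm. A picture is of the moment at which its call begins. There is no depth.
- job_done(): hands the job in; it is judged then, once.
The state is a dict: "time": time; "qpos": joint angles; "qvel": joint speeds; "effort": joint torques, N m; "tool_pos": TCP position; "orientation": TCP orientation; "force": force on the tool from outside, world axes, zero at the start; "moment": the same for the moment, N m; "gripper_width": finger opening in mm; "grasp_force": force on a finger pad.
Only numpy, scipy, OpenCV 4.12 (cv2) and the standard library are available. Lean on these libraries where they do the work, as an engineer would, in place of code of your own. Each camera call takes 0.05 s, during which the arm holds its last target. There are 200 camera calls.

TASK

Refit the filter cassette of the bench air cleaner: take the cassette by its handle, hook the panel's long plain edge under the metal ledge at the top of the sloping intake while the cassette is tilted, and swing it down gently until the filter block sits in the well and the panel lies flush on the rim. Then slide the bolt on the front sill all the way across the panel's tab and let go. Do not let the cassette fall into its seat, and leave the tip box and the two vials where they stand.

Things in the scene. Friction and masses are not known exactly. Their poses are not given: they have to be found in the camera images.
- air_cleaner: White and grey cabinet fixed to the bench, 237 x 172 x 140 mm; a duct spigot on its rear top stands 30 mm higher. Its front is an intake face sloping at 30 degrees, facing the robot and upward, between grey side cheeks. Origin on the bench, straight below filter_seat; x points to its rear, y to its left seen from the robot, z up.
- filter_seat (a point): Centre of the mouth of the filter well in the sloping face, in the rim's plane, 84 mm above the bench. x up the slope (away from the robot), y level, to the left, z square out of the face. In mm here: well x -50 to 50, y -55 to 55, 26 deep; flat rim round it at z 0; sill down to x -90; cheeks beyond y +-72 stand 5 proud. Home: cassette_seat lies here, axes parallel, play +-5 in x and y.
- ledge_mouth (a point): Point on the rim straight below the middle of the metal ledge's front edge; axes as filter_seat, 64 mm up the slope from it. The ledge runs across the whole width between the cheeks. Its underside is 12 mm above the rim here and falls to 8.5 mm at x +16, where a wall closes the slot. Its top is at most 16 mm above the rim. A seated lip reaches 9 mm in (play +-5).
- cassette_seat (a point): Underside of the loose cassette's panel, at the centre of its filter block. x towards the plain edge (lip) that hooks, y to the left of that, z out on the handle's side. In mm: aluminium panel x -57 to 73, y -65 to 65, z 0 to 4; white block x -45 to 45, y -50 to 50, z -18 to 0; tab for the bolt x -76 to -57, y -15 to 15, z 0 to 4. 0.25 to 0.42 kg, balanced within 10 mm of here. Starts lying level.
- cassette_grip (a point): Centre of the bar of the cassette's black bow handle; axes as cassette_seat, at x -5, y 0, z +25 mm from it. The bar is 12 mm thick (x), 64 mm long (y), 14 mm high (z), on two legs near its ends, 14 mm clear of the panel.
- cassette_lip (a point): Middle of the end of the lip, on the panel's underside: 73 mm along x from cassette_seat, same axes. The lip is 4 mm thick and as wide as the panel (130 mm).
- bolt (a joint): Travel of the flat steel bolt on the sill, m: near 0 = open, clear of the tab; 0.026 = fully shut, across the tab. It slides along -y of filter_seat (to the right seen from the robot), stays where it is left, takes about 2 N to move, passes 2.5 mm above a tab that lies home and is blocked by one that does not.
- bolt_knob (a point): On the axis of the bolt's steel knob, where it can be gripped: a round post 12 mm thick (head 14 mm) square to the sloping face; 24 mm above the post's foot, 9 mm below its top. From filter_seat: x -74, y +44 less the bolt's travel, z +34 mm; same axes. The channel it slides in stands 9 mm above the rim's plane.
- tip_box: Bystander: closed blue box of pipette tips with a clear lid, 98 x 129 x 72 mm, loose; origin at the centre of its underside. It and the cassette stand on either side of the air cleaner, either way round.
- vial_a: Bystander: small glass vial with a red cap, 25 mm across, 56 mm tall, loose, to the right of the air cleaner; origin at the centre of its underside.
- vial_b: Bystander: small glass vial with a blue cap, 25 mm across, 56 mm tall, loose, to the right of the air cleaner; origin at the centre of its underside.
Not all that is in view belongs to the job. What is shaped like the part that bears cassette_seat but yellow is not meant.

How it is judged (in metres and radians):
On the way, in this order (a step that is already met when the one before it is completed fails the run):
1. the lip is under the ledge while the cassette is still tilted more than 5 degrees against the face (x of cassette_lip in the frame of filter_seat above 0.066 m and z of cassette_lip in the frame of filter_seat below 0.01 m and angle between the z axis of cassette_seat and the z axis of filter_seat, either way round above 0.087 rad), for 0.1 s.
2. the cassette is home: panel flat on the rim to 3 mm and 3 degrees (z of cassette_seat in the frame of filter_seat below 0.003 m and distance between cassette_seat and filter_seat below 0.01 m and angle between the z axis of cassette_seat and the z axis of filter_seat, either way round below 0.052 rad), for 0.2 s.
At the end, for the whole second after the job is handed in: The panel lies on the rim within 3 mm and 3 degrees, centred in its play (within 10 mm), its lip under the ledge, and the bolt is across the tab (at least 21 of its 26 mm) (all of step 2 and x of cassette_lip in the frame of filter_seat above 0.066 m and value of joint bolt above 0.021 m); the robot touches nothing.
It fails at once if the cassette is let fall into its seat (within 50 mm of home it swings faster than 2.5 rad/s while still tilted more than 5 degrees off the face) (distance between cassette_seat and filter_seat below 0.05 m and angle between the z axis of cassette_seat and the z axis of filter_seat, either way round above 0.09 rad and angular speed of cassette above 2.5 rad/s).
It fails at once if the tip box is pushed away by more than 40 mm (distance of tip_box from where it was at the start of the episode above 0.04 m).
It fails at once if a vial is moved by more than 40 mm or knocked over (distance of any of vial_a, vial_b from where it was at the start of the episode above 0.04 m or angle between any of vial_a, vial_b's own z axis and vertical above 0.5 rad).
It also fails if it takes over 50 s, if anything falls off the work surface, if the arm or the gripper's body presses on something with over 40 N, if the wrist force passes 120 N, or if a joint passes its speed limit or range.

## Working session

There is one attempt and no reset: what is moved stays moved. The work goes in short steps, Python scripts to look and compute and a shell command to move; the robot and the scene stay as the last step left them, time stands still between calls to the robot, and variables do not carry over. Pictures are saved under pics/ and viewed, at most 10 in all, crops included, and the job is handed in when it is done.

```bash
ls; mkdir -p pics; python3 - <<'E'
from plant import viewer,arm
import cv2,pickle
for n in("side","top"):
    s=viewer.snapshot(n); pickle.dump(s,open(f"pics/{n}0.pkl","wb"))
    cv2.imwrite(f"pics/{n}0.png",cv2.resize(s["pixels"][:,:,::-1],(800,600),interpolation=cv2.INTER_CUBIC))
    print(n,s["fov_y"],s["cx"],s["cy"],s["k1"],s["camera_from_world"])
print(arm.observe())
E
```

```text
pics
side 54.77313641001426 274.4879368299158 211.99017313137142 -0.00022545728485628825 [[ 9.89003881e-01 -1.47757593e-01  6.24629612e-03 -5.66107400e+02]
 [ 4.57430387e-02  3.45796333e-01  9.37193934e-01 -7.35075191e+01]
 [-1.40637466e-01 -9.26602714e-01  3.48752797e-01 -1.32928131e+03]
 [ 0.00000000e+00  0.00000000e+00  0.00000000e+00  1.00000000e+00]]
top 44.97696317877689 277.7345841039884 208.12435644853105 -0.19114012355492965 [[-2.47513371e-02 -9.99613108e-01  1.26887973e-02 -1.48477489e+02]
 [ 9.97919288e-01 -2.39495200e-02  5.98624606e-02 -5.50804587e+02]
 [-5.95354096e-02  1.41440716e-02  9.98125984e-01 -1.60462990e+03]
 [ 0.00000000e+00  0.00000000e+00  0.00000000e+00  1.00000000e+00]]
{'time': 0.1, 'qpos': array([-1.28197007e+00,  3.42656558e-01,  1.52489554e+00, -3.15724050e-05,
        1.27542977e+00, -1.46002505e-01]), 'qvel': array([ 0.00060203, -0.00172463, -0.0029972 , -0.00099325,  0.00035382,
       -0.00037715]), 'effort': array([ 1.44349404e-03, -4.34447086e+01, -2.46491361e+01, -6.43253429e-05,
        4.72086031e-03, -1.76379103e-05]), 'tool_pos': array([ 221.06683029, -475.79519603,  230.70270394]), 'orientation': array([-3.06628060e+00, -6.77374803e-01,  2.02926483e-04]), 'force': array([-0.12915824,  0.35514748, -0.81898094]), 'moment': array([0.02269059, 0.06485492, 0.01998463]), 'grasp_force': 0.0, 'gripper_width': 85.64757652383622}
```

View pics/side0.png

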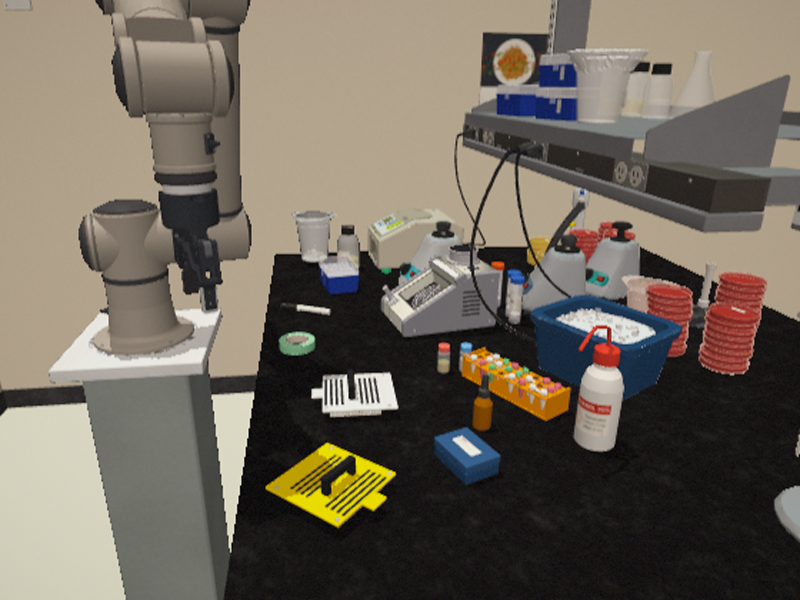

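View pics/top0.png

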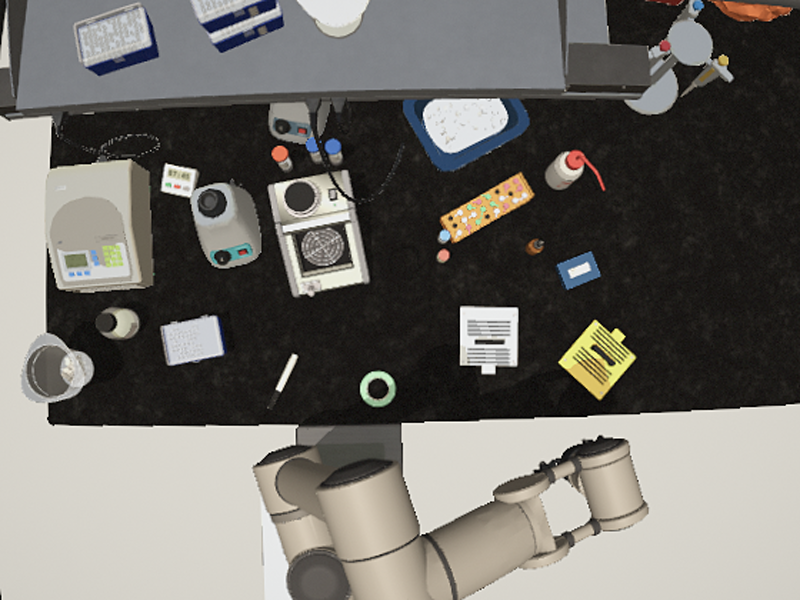

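The white panel at side (357,393) and top (489,338) is the likely cassette. The yellow one at side (330,483), top (597,358) is a decoy. The tip box is at top (193,340), the cleaner at top (320,235), and the vials at top (443,237) and (443,256). Next I'll check this in one close crop.

```bash
cat > h.py <<'E'
import numpy as np,cv2,pickle
from scipy.spatial.transform import Rotation as R
def proj(s,P):
    P=np.atleast_2d(P); T=s["camera_from_world"]; p=P@T[:3,:3].T+T[:3,3]
    h,w=s["pixels"].shape[:2]; f=h/2/np.tan(np.radians(s["fov_y"]/2))
    a=np.c_[p[:,0]/-p[:,2],-p[:,1]/-p[:,2]]; r2=(a**2).sum(1,keepdims=True)
    return f*a*(1+s["k1"]*r2)+[s["cx"],s["cy"]]
def hit(s,uv,z):
    from scipy.optimize import fsolve
    return fsolve(lambda q:proj(s,[q[0],q[1],z])[0]-uv,[550,0])
def crop(s,x,y,w,h,W,H):
    return cv2.resize(s["pixels"][y:y+h,x:x+w,::-1],(W,H),interpolation=cv2.INTER_CUBIC)
E
python3 - <<'E'
from h import *
t=pickle.load(open("pics/top0.pkl","rb"));s=pickle.load(open("pics/side0.pkl","rb"))
# each 80x60 native ->400x300 (x5)
a=crop(t,302,205,80,60,400,300); b=crop(t,180,110,100,105,380,400)
c=crop(s,210,250,80,60,400,300)
d=crop(s,260,165,100,75,400,300)
b=crop(t,170,117,128,96,400,300)
cv2.imwrite("pics/c1.png",np.vstack([np.hstack([a,b]),np.hstack([c,d])]))
E
```

```text
(no output)
```

View pics/c1.png

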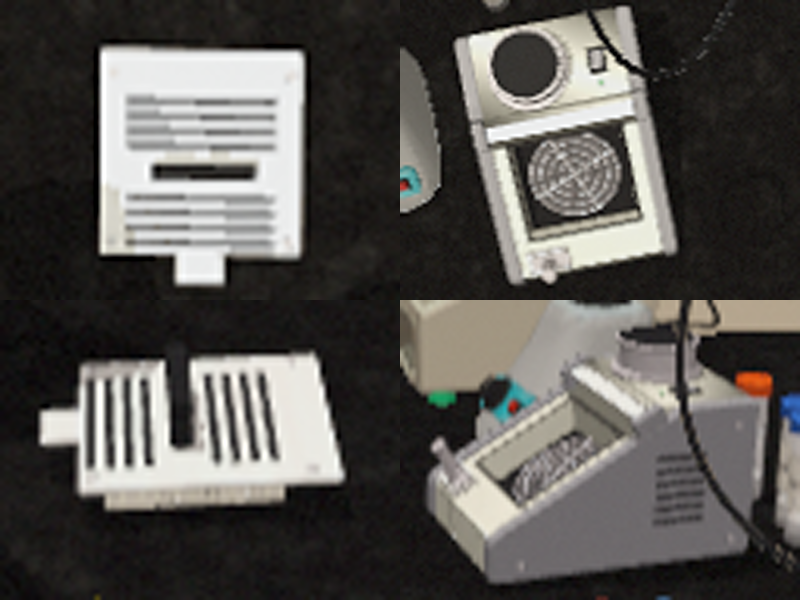

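```bash
cat > fit.py <<'E'
from h import *
from scipy.optimize import least_squares
t=pickle.load(open("pics/top0.pkl","rb"));s=pickle.load(open("pics/side0.pkl","rb"))
def Rc(yaw): return R.from_euler('z',yaw)*R.from_euler('y',-np.pi/6)
def seat(q): return np.array([q[0],q[1],84.]),Rc(q[2])
def FS(q,P): o,r=seat(q); return r.apply(np.atleast_2d(P))+o
def CS(q,P): return R.from_euler('z',q[2]).apply(np.atleast_2d(P))+[q[0],q[1],18.]
def fit(model,obs,q0):
    def f(q): return np.concatenate([(proj(c,model(q,p))[0]-uv) for c,p,uv in obs])
    r=least_squares(f,q0,x_scale=[100,100,1],loss='soft_l1'); return r.x,f(r.x).reshape(-1,2)
if __name__=="__main__":
    A=lambda u,v:np.array([302+u/5,205+v/5]); B=lambda u,v:np.array([170+u/3.125,117+v/3.125])
    C=lambda u,v:np.array([210+u/5,250+v/5]); D=lambda u,v:np.array([260+u/4,165+v/4])
    oc=[(t,[73,65,4],A(100,48)),(t,[73,-65,4],A(304,48)),(t,[-57,-65,4],A(300,257)),(t,[-57,65,4],A(100,256)),
        (t,[-76,15,4],A(176,285)),(t,[-76,-15,4],A(226,285)),
        (s,[73,-65,4],C(344,180)),(s,[-57,-65,4],C(79,193)),(s,[73,65,4],C(317,54)),(s,[-57,65,4],C(84,60)),(s,[-76,-15,4],C(39,145))]
    qc,ec=fit(CS,oc,[560,-230,0]); print("cass",qc.round(3));print(ec.round(2).tolist())
    of=[(t,[-50,55,0],B(130,240)),(t,[-50,-55,0],B(241,219)),(t,[50,-55,0],B(236,125)),(t,[50,55,0],B(107,142)),
        (s,[-50,55,0],D(78,164)),(s,[-50,-55,0],D(113,201)),(s,[50,-55,0],D(232,135)),(s,[-74,44,43],D(41,143))]
    qf,ef=fit(FS,of,[620,60,0.2]); print("seat",qf.round(3));print(ef.round(2).tolist())
    pickle.dump((qc,qf),open("q.pkl","wb"))
    def draw(im,c,f,q,polys,x0,y0,k):
        for P in polys:
            uv=(proj(c,f(q,P))-[x0,y0]+.5)*k-.5
            cv2.polylines(im,[np.int32(uv.round())],False,(0,0,255),1)
        return im
    box=lambda x0,x1,y0,y1,z:np.array([[x0,y0,z],[x1,y0,z],[x1,y1,z],[x0,y1,z],[x0,y0,z]],float)
    pc=[box(-57,73,-65,65,4),box(-76,-57,-15,15,4),box(-11,1,-32,32,32)]
    pf=[box(-50,50,-55,55,0),box(-90,64,-72,72,0),np.array([[64,-72,16],[64,72,16.]]),np.array([[-74,44,9],[-74,44,43.]])]
    k=5
    a=draw(crop(t,302,205,80,60,400,300),t,CS,qc,pc,302,205,5)
    b=draw(crop(t,180,135,80,75,320,300),t,FS,qf,pf,180,135,4)
    c=draw(crop(s,210,250,80,60,400,300),s,CS,qc,pc,210,250,5)
    d=draw(crop(s,260,165,100,75,400,300),s,FS,qf,pf,260,165,4)
    b=cv2.copyMakeBorder(b,0,0,0,80,cv2.BORDER_CONSTANT)
    cv2.imwrite("pics/c2.png",np.vstack([np.hstack([a,b]),np.hstack([c,d])]))
E
python3 fit.py
```

```text
cass [ 4.47476e+02 -3.66293e+02 -3.90000e-02]
[[0.48, -0.11], [-0.05, 0.47], [0.43, -0.76], [0.03, -0.95], [0.37, -0.63], [-0.31, -0.54], [-0.08, -0.75], [-0.55, -0.61], [-0.3, 0.04], [-1.35, 0.98], [-0.04, -0.96]]
seat [ 6.48815e+02 -6.01600e+00  1.31000e-01]
[[0.45, -1.39], [-0.34, -0.12], [-3.8, 0.32], [1.82, 0.5], [0.66, -0.8], [1.55, 0.71], [-2.96, 0.63], [-0.79, -0.35]]
```

View pics/c2.png

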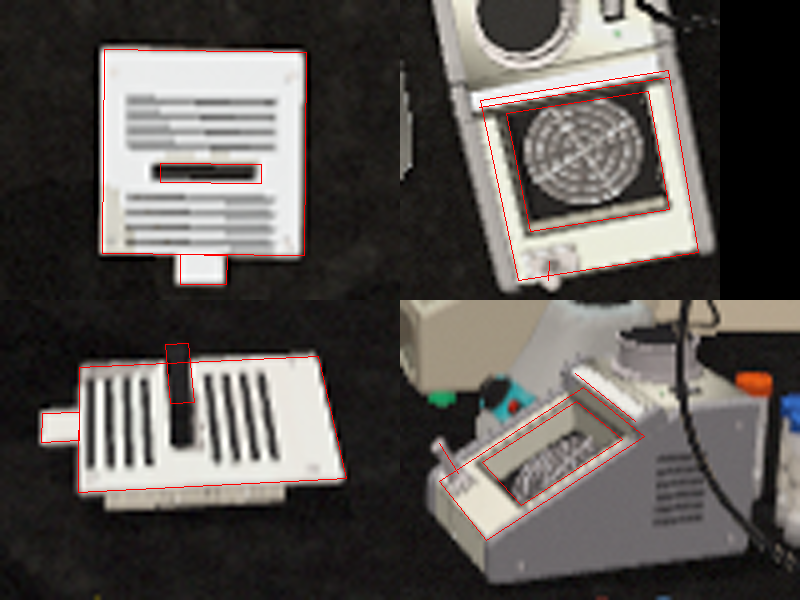

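The choice is right: the white panel fits the cassette, with the tab towards the robot and the block underneath. The cleaner fit is off by about 2 px in the top view (drawn well at 650,92, seen at about 640,90), so I'll pick its corners again at a larger scale.

```bash
python3 - <<'E'
from h import *
t=pickle.load(open("pics/top0.pkl","rb"));s=pickle.load(open("pics/side0.pkl","rb"))
a=crop(t,188,148,72,66,504,462); 
b=crop(s,262,176,72,66,504,462)
o=np.zeros((600,800,3),np.uint8)
a=crop(t,188,146,66,66,396,396);b=crop(s,264,178,66,66,396,396)
for im,(x0,y0) in((a,(188,146)),(b,(264,178))):
    for i in range(0,66,10):
        cv2.putText(im,str(x0+i),(i*6,8),0,.3,(0,255,255),1);cv2.putText(im,str(y0+i),(0,i*6+4),0,.3,(0,255,255),1)
        cv2.line(im,(i*6,0),(i*6,395),(0,160,0),1) ;cv2.line(im,(0,i*6),(395,i*6),(0,160,0),1)
cv2.imwrite("pics/c3.png",np.hstack([a,b]))
E
```

```text
(no output)
```

View pics/c3.png

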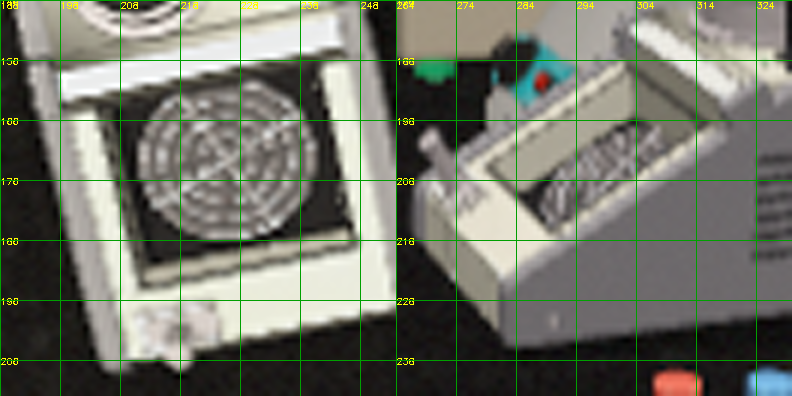

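```bash
cat > fit2.py <<'E'
from fit import *
T=lambda u,v:np.array([188+u/6-.4,146+v/6-.4]);S=lambda u,v:np.array([264+(u-396)/6-.4,178+v/6-.4])
pts=[(t,[-50,55,0],T(138,290)),(t,[-50,-55,0],T(356,243)),(t,[64,72,14],T(62,103)),(t,[64,-72,14],T(346,52)),
 (t,[-90,72,0],T(120,362)),(t,[-90,-72,0],T(395,308)),(t,[-74,44,43],T(180,360)),
 (s,[-50,55,0],S(485,165)),(s,[-50,-55,0],S(553,240)),(s,[64,72,14],S(632,27)),(s,[64,-72,14],S(722,105)),(s,[-74,44,43],S(428,135))]
lines=[(t,[40,55,0],[50,55,0],T(97,105)),(t,[40,-55,0],[50,-55,0],T(322,68))]
def f(q):
    r=[proj(c,FS(q,p))[0]-uv for c,p,uv in pts]
    l=[]
    for c,p1,p2,uv in lines:
        a,b=proj(c,FS(q,p1))[0],proj(c,FS(q,p2))[0];d=(b-a)/np.linalg.norm(b-a);l.append(d[0]*(uv-a)[1]-d[1]*(uv-a)[0])
    return np.concatenate(r+[l])
for sel in ("all",):
    r=least_squares(f,[648,-6,.13],x_scale=[100,100,1],loss='soft_l1');print(r.x.round(3));e=f(r.x);print(e[:-2].reshape(-1,2).round(2).tolist(),e[-2:])
qc,_=pickle.load(open("q.pkl","rb"));pickle.dump((qc,r.x),open("q.pkl","wb"))
E
python3 fit2.py
```

```text
[ 6.46896e+02 -2.93200e+00  1.61000e-01]
[[0.97, -0.44], [-0.81, 0.91], [0.14, -0.11], [-0.19, -0.46], [1.37, -0.16], [0.27, 0.46], [-1.06, -0.02], [0.72, -0.0], [-0.11, -1.86], [-0.76, 0.82], [0.37, -0.27], [-0.31, 0.3]] [-0.68303391  1.15256949]
```

```bash
cat > mv.py <<'E'
from fit import *
from plant import arm
def cur():
    o=arm.observe(); return np.array(o["tool_pos"]),R.from_rotvec(o["orientation"]),o
def delta(p,r):
    p0,r0,o=cur(); d=r0.inv().apply(p-p0)/10; a=(r0.inv()*r).as_rotvec()
    print("shift cm",d.round(2),"turn",a.round(3),"deg %.0f"%np.degrees(np.linalg.norm(a)))
E
python3 - <<'E'
from mv import *
qc,qf=pickle.load(open("q.pkl","rb"))
p0,r0,o=cur(); print("toolx",r0.apply([1,0,0]).round(3),"tooly",r0.apply([0,1,0]).round(3))
print("handle top px->",hit(t,[302+204.5/5-.4,205+171.5/5-.4],50),"model",CS(qc,[-5,0,32]))
for sg in(1,-1):
    y=R.from_euler('z',qc[2]).apply([sg,0,0]); z=np.array([0,0,-1.]); r=R.from_matrix(np.c_[np.cross(y,z),y,z])
    for h in (120,9):
        print(sg,h); delta(CS(qc,[-5,0,h])[0],r)
E
```

```text
toolx [0.907 0.421 0.   ] tooly [ 0.421 -0.907 -0.001]
handle top px-> [ 443.45055066 -362.2637704 ] model [[ 442.48001805 -366.09752392   50.        ]]
1 120
shift cm [24.7  -0.61  9.28] turn [-1.000e-03 -1.000e-03 -1.097e+00] deg 63
1 9
shift cm [24.7  -0.59 20.38] turn [-1.000e-03 -1.000e-03 -1.097e+00] deg 63
-1 120
shift cm [24.7  -0.61  9.28] turn [-1.000e-03  1.000e-03  2.045e+00] deg 117
-1 9
shift cm [24.7  -0.59 20.38] turn [-1.000e-03  1.000e-03  2.045e+00] deg 117
```

```bash
python3 -m pendant '[{"x":5,"z":1,"az":-0.14,"jaw":0},{"x":10,"y":-0.2,"z":3,"az":-0.28,"jaw":0},{"x":15,"y":-0.3,"z":5,"az":-0.42,"jaw":0},{"x":20,"y":-0.5,"z":7,"az":-0.56,"jaw":0},{"x":23,"y":-0.6,"z":8,"az":-0.7,"jaw":0},{"x":24.7,"y":-0.7,"z":9.3,"az":-0.84,"jaw":0},{"x":24.7,"y":-0.7,"z":9.3,"az":-0.98,"jaw":0},{"x":24.7,"y":-0.7,"z":9.3,"az":-1.097,"jaw":0}]' 60
python3 - <<'E'
from mv import *
qc,qf=pickle.load(open("q.pkl","rb"))
y=R.from_euler('z',qc[2]).apply([1,0,0]); z=np.array([0,0,-1.]); r=R.from_matrix(np.c_[np.cross(y,z),y,z])
p=CS(qc,[-5,2,9])[0]; p[2]=27;delta(p,r); print(cur()[2]["gripper_width"],cur()[2]["qpos"].round(2))
E
```

```text
shift cm [24.79 -0.77 20.38] turn [-1.000e-03 -1.000e-03 -1.097e+00] deg 63
85.64757652383622 [-1.28  0.34  1.52 -0.    1.28 -0.15]$[0]: bad value
```

```bash
python3 -m pendant '[{"x":5.0,"z":1.0,"az":-0.14,"jaw":0.0}]' 60; python3 -m pendant --help | head -30
```

```text
$[0]: bad value
invalid input: not JSON, or not a number
```

```bash
python3 -m pendant '[{"x":5,"y":0,"z":1,"ax":0,"ay":0,"az":-0.14,"jaw":0.5}]'
```

```text
time: 0.2
tool_pos: [262.8, -458.2, 222.0]
orientation: [3.012, 0.883, -0.003]
force: [1.1, -0.5, -0.3]
gripper_width: 73.2
grasp_force: 0.0
```

```bash
cat > g.py <<'E'
from mv import *
qc,qf=pickle.load(open("q.pkl","rb"))
y=R.from_euler('z',qc[2]).apply([1,0,0]); z=np.array([0,0,-1.]); r=R.from_matrix(np.c_[np.cross(y,z),y,z])
p=CS(qc,[-5,2,9])[0]
for h in(138,27): p[2]=h;delta(p,r)
E
python3 g.py
```

```text
shift cm [20.23  1.77  8.35] turn [ 0.001  0.003 -0.961] deg 55
shift cm [20.26  1.74 19.45] turn [ 0.001  0.003 -0.961] deg 55
```

```bash
python3 -m pendant '[{"x":5,"y":0.4,"z":2,"ax":0,"ay":0,"az":-0.14,"jaw":0.1},{"x":10,"y":0.9,"z":4,"ax":0,"ay":0,"az":-0.28,"jaw":0.1},{"x":15,"y":1.3,"z":6,"ax":0,"ay":0,"az":-0.42,"jaw":0.1},{"x":19,"y":1.7,"z":8,"ax":0,"ay":0,"az":-0.56,"jaw":0.1},{"x":20.2,"y":1.8,"z":8.4,"ax":0,"ay":0,"az":-0.7,"jaw":0.1},{"x":20.2,"y":1.8,"z":8.4,"ax":0,"ay":0,"az":-0.84,"jaw":0.1},{"x":20.2,"y":1.8,"z":8.4,"ax":0,"ay":0,"az":-0.96,"jaw":0.1},{"x":20.2,"y":1.8,"z":8.4,"ax":0,"ay":0,"az":-0.96,"jaw":0.1}]' 60; python3 g.py
```

```text
time: 1.0
tool_pos: [445.0, -360.4, 136.9]
orientation: [-2.258, -2.182, 0.0]
force: [-0.4, -0.7, -0.8]
gripper_width: 47.1
grasp_force: 0.0
shift cm [-0.38 -0.23 -0.11] turn [-0.001 -0.001  0.005] deg 0
shift cm [-0.39 -0.22 10.99] turn [-0.001 -0.001  0.005] deg 0
```

```bash
python3 -m pendant '[{"x":-0.3,"y":-0.2,"z":3,"ax":0,"ay":0,"az":0,"jaw":0.1},{"x":-0.4,"y":-0.2,"z":6,"ax":0,"ay":0,"az":0,"jaw":0.1},{"x":-0.4,"y":-0.2,"z":9,"ax":0,"ay":0,"az":0,"jaw":0.1},{"x":-0.4,"y":-0.2,"z":11,"ax":0,"ay":0,"az":0,"jaw":0.1},{"x":-0.4,"y":-0.2,"z":11,"ax":0,"ay":0,"az":0,"jaw":-1},{"x":-0.4,"y":-0.2,"z":11,"ax":0,"ay":0,"az":0,"jaw":-1},{"x":-0.4,"y":-0.2,"z":11,"ax":0,"ay":0,"az":0,"jaw":-1},{"x":-0.4,"y":-0.2,"z":11,"ax":0,"ay":0,"az":0,"jaw":-1}]' 80; python3 g.py
```

```text
time: 1.8
tool_pos: [443.2, -365.3, 28.7]
orientation: [2.26, 2.179, -0.0]
force: [0.2, -0.3, 0.8]
gripper_width: 10.4
grasp_force: 79.5
shift cm [  0.1   -0.06 -10.93] turn [0.001 0.002 0.002] deg 0
shift cm [ 0.11 -0.07  0.17] turn [0.001 0.002 0.002] deg 0
```

```bash
python3 -m pendant '[{"x":0,"y":0,"z":-2,"ax":0,"ay":0,"az":0,"jaw":-1},{"x":0,"y":0,"z":-6,"ax":0,"ay":0,"az":0,"jaw":-1},{"x":1,"y":0,"z":-11,"ax":0,"ay":0,"az":0,"jaw":-1},{"x":5,"y":0,"z":-16,"ax":0,"ay":0,"az":-0.05,"jaw":-1},{"x":10,"y":0,"z":-19,"ax":0,"ay":0,"az":-0.1,"jaw":-1},{"x":10,"y":0,"z":-19,"ax":0,"ay":0,"az":-0.2,"jaw":-1},{"x":10,"y":0,"z":-19,"ax":0,"ay":0,"az":-0.2,"jaw":-1},{"x":10,"y":0,"z":-19,"ax":0,"ay":0,"az":-0.2,"jaw":-1}]' 80
python3 - <<'E'
from mv import *
from plant import viewer
ims=[]
p0,r0,o=cur();print(o["force"],o["gripper_width"])
C=lambda P:r0.apply(np.c_[np.array(P,float)[:,1],np.array(P,float)[:,0]+5,-(np.array(P,float)[:,2]-10.7)])+p0
for n,w,h in(("top",100,75),("side",100,75)):
    s=viewer.snapshot(n);pickle.dump(s,open(f"pics/{n}1.pkl","wb"))
    P=C([[73,65,4],[73,-65,4],[-57,-65,4],[-57,65,4],[-76,15,4],[-76,-15,4]]);uv=proj(s,P)
    m=uv.mean(0).round().astype(int);x,y=m[0]-33,m[1]-(50);print(n,x,y,uv.round(1).tolist())
    im=crop(s,x,y,66,100,396,600)
    for a in uv: cv2.circle(im,tuple(np.int32((a-[x,y]+.5)*6)),2,(0,0,255),-1)
    ims.append(im)
cv2.imwrite("pics/c4.png",np.hstack(ims))
E
```

```text
time: 2.6
tool_pos: [446.4, -264.7, 217.9]
orientation: [2.032, 2.394, -0.001]
force: [-0.3, 0.5, -4.2]
gripper_width: 10.3
grasp_force: 79.0
[-0.30453312  0.54829615 -4.20610163] 10.313691401166349
top 284 194 [[288.1, 215.9], [333.3, 207.3], [342.1, 252.6], [296.8, 261.4], [315.6, 264.7], [326.0, 262.6]]
side 204 143 [[264.0, 182.9], [278.4, 196.5], [228.4, 201.3], [218.7, 186.7], [215.0, 192.6], [217.1, 195.9]]
```

View pics/c4.png

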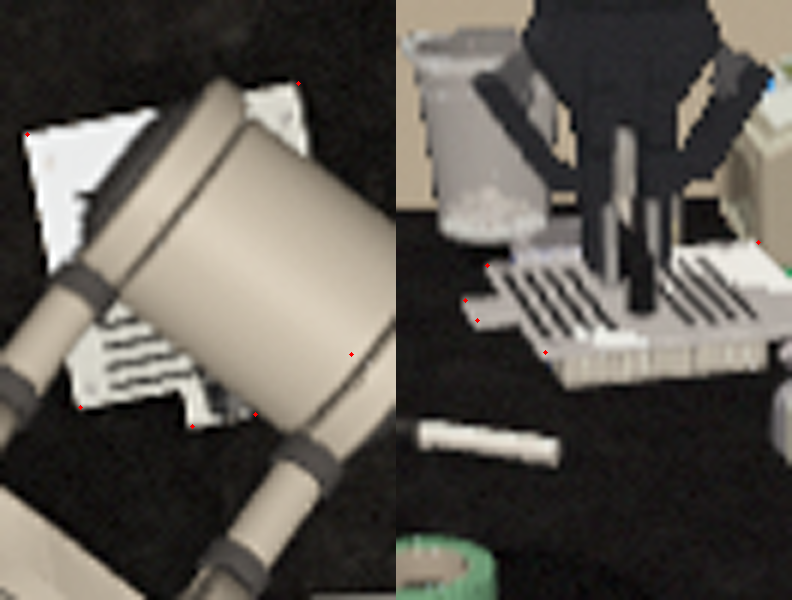

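The lifted cassette matches the grasp model, with the predicted corners on top (25,133), (298,83) and (80,408) of the crop. Next I'll work out the hooking waypoints.

```bash
cat > w.py <<'E'
import sys
from mv import *
qc,qf=pickle.load(open("q.pkl","rb"))
o,rf=seat(qf)
Rt=R.from_matrix(np.array([[0,1,0],[1,0,0],[0,0,-1.]]))  # tool axes in cassette frame
OFF=np.array([-5,0,10.7])
def tgt(Lx,Lz,th,y=0):
    rc=rf*R.from_euler('y',th)
    lip=rf.apply([Lx,y,Lz])+o; c=lip-rc.apply([73,0,0])
    return c+rc.apply(OFF),rc*Rt
def where():
    p,r,ob=cur(); rc=r*Rt.inv(); c=p-rc.apply(OFF); lip=c+rc.apply([73,0,0])
    e=(rf.inv()*rc).as_rotvec()
    print("seat",rf.inv().apply(c-o).round(1),"lip",rf.inv().apply(lip-o).round(1),"rot",e.round(3),"F(face)",rf.inv().apply(ob["force"]).round(1),"w",round(ob["gripper_width"],1))
if __name__=="__main__":
    where()
    for a in sys.argv[1:]:
        v=list(map(float,a.split(","))); print(a,end=" "); delta(*tgt(*v))
E
python3 w.py 50,70,.35 56,8,.35
```

```text
seat [-142.8 -226.7  223.4] lip [ -79.6 -226.6  186.8] rot [0.001 0.525 0.001] F(face) [-3.3 -0.7 -3.2] w 10.3
50,70,.35 shift cm [22.65 17.03  5.  ] turn [-0.175 -0.001  0.001] deg 10
56,8,.35 shift cm [22.64 20.65 10.07] turn [-0.175 -0.001  0.001] deg 10
```

```bash
python3 -m pendant '[{"x":3,"y":2,"z":0,"ax":0,"ay":0,"az":0,"jaw":-1},{"x":7,"y":4.5,"z":0,"ax":-0.03,"ay":0,"az":0,"jaw":-1},{"x":11,"y":7.5,"z":0,"ax":-0.07,"ay":0,"az":0,"jaw":-1},{"x":15,"y":10.5,"z":0.5,"ax":-0.1,"ay":0,"az":0,"jaw":-1},{"x":18.5,"y":13.5,"z":1.5,"ax":-0.14,"ay":0,"az":0,"jaw":-1},{"x":21.5,"y":16,"z":3,"ax":-0.175,"ay":0,"az":0,"jaw":-1},{"x":22.6,"y":17,"z":5,"ax":-0.175,"ay":0,"az":0,"jaw":-1},{"x":22.6,"y":17,"z":5,"ax":-0.175,"ay":0,"az":0,"jaw":-1}]' 80
python3 w.py 50,70,.35 53,30,.35
python3 - <<'E'
from w import *
from plant import viewer
p,r,ob=cur(); rc=r*Rt.inv(); c=p-rc.apply(OFF)
ims=[]
for n,x,y in(("top",184,120),("side",254,140)):
    s=viewer.snapshot(n);pickle.dump(s,open(f"pics/{n}2.pkl","wb")); im=crop(s,x,y,80,100,400,500)
    for P,f in (([[73,65,4],[73,-65,4],[-57,-65,4],[-57,65,4],[-76,15,4],[-76,-15,4]],lambda P:rc.apply(P)+c),([[-50,55,0],[-50,-55,0],[64,-72,14],[64,72,14],[-74,44,43],[-90,-72,0]],lambda P:rf.apply(P)+o)):
        for a in proj(s,f(np.array(P,float))): cv2.circle(im,tuple(np.int32((a-[x,y]+.5)*5)),2,(0,0,255) if P[0][0]==73 else (0,255,0),-1)
    ims.append(im)
cv2.imwrite("pics/c5.png",np.hstack(ims))
E
```

```text
time: 3.5
tool_pos: [575.7, -12.6, 163.3]
orientation: [1.958, 2.311, 0.197]
force: [-0.4, 0.8, -4.4]
gripper_width: 10.4
grasp_force: 79.0
seat [-21.6   1.9  92.8] lip [46.8  2.1 67.3] rot [0.004 0.356 0.003] F(face) [-2.4  0.9 -3.7] w 10.4
50,70,.35 shift cm [-0.18  0.2  -0.31] turn [-0.006 -0.003  0.003] deg 0
53,30,.35 shift cm [-0.2   1.87  3.33] turn [-0.006 -0.003  0.003] deg 0
```

View pics/c5.png

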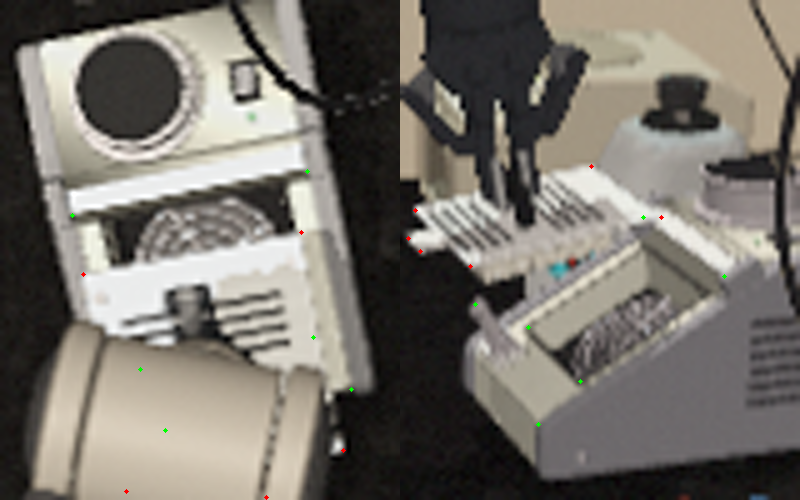

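The corners agree with the image: the lip edge at (83,273)–(301,232) runs parallel to the ledge at (72,215)–(308,170). I'll lower it in stages.

```bash
python3 -m pendant '[{"x":-0.1,"y":0.5,"z":1,"ax":0,"ay":0,"az":0,"jaw":-1},{"x":-0.2,"y":1,"z":2,"ax":0,"ay":0,"az":0,"jaw":-1},{"x":-0.2,"y":1.5,"z":2.7,"ax":0,"ay":0,"az":0,"jaw":-1},{"x":-0.2,"y":1.8,"z":3.2,"ax":0,"ay":0,"az":0,"jaw":-1},{"x":-0.2,"y":1.8,"z":3.2,"ax":0,"ay":0,"az":0,"jaw":-1},{"x":-0.2,"y":1.8,"z":3.2,"ax":0,"ay":0,"az":0,"jaw":-1}]' 80
python3 w.py 53,30,.35 56,8,.35 58,6,.35
```

```text
time: 4.2
tool_pos: [600.5, -12.2, 139.0]
orientation: [1.955, 2.305, 0.202]
force: [-0.1, 0.0, -4.5]
gripper_width: 10.2
grasp_force: 79.0
seat [-12.4  -1.7  59.5] lip [56.2 -1.5 34.5] rot [0.001 0.349 0.003] F(face) [-2.3  0.1 -3.9] w 10.2
53,30,.35 shift cm [ 0.18 -0.14  0.53] turn [ 0.001 -0.001  0.003] deg 0
56,8,.35 shift cm [0.17 0.89 2.49] turn [ 0.001 -0.001  0.003] deg 0
58,6,.35 shift cm [0.17 1.15 2.61] turn [ 0.001 -0.001  0.003] deg 0
```

```bash
python3 -m pendant '[{"x":0.1,"y":0,"z":0.5,"ax":0,"ay":0,"az":0,"jaw":-1},{"x":0.2,"y":0.3,"z":1.1,"ax":0,"ay":0,"az":0,"jaw":-1},{"x":0.2,"y":0.6,"z":1.8,"ax":0,"ay":0,"az":0,"jaw":-1},{"x":0.2,"y":0.9,"z":2.4,"ax":0,"ay":0,"az":0,"jaw":-1},{"x":0.2,"y":0.9,"z":2.5,"ax":0,"ay":0,"az":0,"jaw":-1},{"x":0.2,"y":0.9,"z":2.5,"ax":0,"ay":0,"az":0,"jaw":-1},{"x":0.2,"y":0.9,"z":2.5,"ax":0,"ay":0,"az":0,"jaw":-1}]' 80
python3 w.py 56,8,.35 62,4,.35 67,3,.32 72,3,.25
```

```text
time: 4.9
tool_pos: [613.3, -8.1, 116.1]
orientation: [1.954, 2.304, 0.202]
force: [0.1, 0.6, -4.0]
gripper_width: 10.0
grasp_force: 79.0
seat [-12.3   0.3  33.1] lip [56.3  0.5  8.1] rot [0.001 0.349 0.003] F(face) [-1.8  0.6 -3.6] w 10.0
56,8,.35 shift cm [-0.03 -0.02  0.01] turn [ 0.001 -0.     0.003] deg 0
62,4,.35 shift cm [-0.03  0.68  0.18] turn [ 0.001 -0.     0.003] deg 0
67,3,.32 shift cm [-0.03  1.16  0.34] turn [-0.029 -0.     0.003] deg 2
72,3,.25 shift cm [-0.03  1.59  0.72] turn [-0.099 -0.001  0.003] deg 6
```

```bash
python3 -m pendant '[{"x":0,"y":0.3,"z":0.1,"ax":0,"ay":0,"az":0,"jaw":-1},{"x":0,"y":0.7,"z":0.2,"ax":0,"ay":0,"az":0,"jaw":-1},{"x":0,"y":1.0,"z":0.3,"ax":-0.02,"ay":0,"az":0,"jaw":-1},{"x":0,"y":1.2,"z":0.3,"ax":-0.03,"ay":0,"az":0,"jaw":-1},{"x":0,"y":1.2,"z":0.3,"ax":-0.03,"ay":0,"az":0,"jaw":-1},{"x":0,"y":1.2,"z":0.3,"ax":-0.03,"ay":0,"az":0,"jaw":-1}]' 80
python3 w.py 67,3,.32 72,2,.25 73,2,.2
```

```text
time: 5.5
tool_pos: [625.3, -6.1, 115.2]
orientation: [1.941, 2.288, 0.235]
force: [0.9, 0.9, -3.6]
gripper_width: 10.3
grasp_force: 79.1
seat [-1.9  0.3 26.2] lip [67.4  0.5  3.3] rot [0.001 0.319 0.003] F(face) [-0.9  0.8 -3.6] w 10.3
67,3,.32 shift cm [-0.03 -0.03  0.04] turn [ 0.001 -0.001  0.003] deg 0
72,2,.25 shift cm [-0.03  0.42  0.52] turn [-0.069 -0.001  0.003] deg 4
73,2,.2 shift cm [-0.03  0.5   0.88] turn [-0.119 -0.001  0.003] deg 7
```

```bash
python3 -m pendant '[{"x":0,"y":0.15,"z":0.15,"ax":-0.02,"ay":0,"az":0,"jaw":-1},{"x":0,"y":0.3,"z":0.3,"ax":-0.045,"ay":0,"az":0,"jaw":-1},{"x":0,"y":0.4,"z":0.5,"ax":-0.07,"ay":0,"az":0,"jaw":-1},{"x":0,"y":0.4,"z":0.5,"ax":-0.07,"ay":0,"az":0,"jaw":-1},{"x":0,"y":0.4,"z":0.5,"ax":-0.07,"ay":0,"az":0,"jaw":-1}]' 80
python3 w.py 73,2,.2 73,1.5,.15 73,1,.1 73,1,.05 73,.5,0
python3 - <<'E'
from w import *
from plant import viewer
p,r,ob=cur(); rc=r*Rt.inv(); c=p-rc.apply(OFF)
ims=[]
for n,x,y in(("top",184,120),("side",254,140)):
    s=viewer.snapshot(n);pickle.dump(s,open(f"pics/{n}3.pkl","wb")); im=crop(s,x,y,80,100,400,500)
    for P,f in (([[73,65,4],[73,-65,4],[-57,-65,4],[-57,65,4],[-76,15,4],[-76,-15,4]],lambda P:rc.apply(P)+c),([[-50,55,0],[-50,-55,0],[64,-72,14],[64,72,14],[-74,44,43],[-90,-72,0]],lambda P:rf.apply(P)+o)):
        for a in proj(s,f(np.array(P,float))): cv2.circle(im,tuple(np.int32((a-[x,y]+.5)*5)),2,(0,0,255) if P[0][0]==73 else (0,255,0),-1)
    ims.append(im)
cv2.imwrite("pics/c6.png",np.hstack(ims))
E
```

```text
time: 6.0
tool_pos: [630.2, -5.4, 111.1]
orientation: [1.907, 2.248, 0.311]
force: [-0.5, -0.4, -4.0]
gripper_width: 10.2
grasp_force: 79.1
seat [ 1.1  0.3 20.3] lip [71.9  0.5  2.4] rot [0.001 0.249 0.003] F(face) [-2.5 -0.3 -3.1] w 10.2
73,2,.2 shift cm [-0.03  0.08  0.39] turn [-0.049 -0.001  0.003] deg 3
73,1.5,.15 shift cm [-0.03  0.06  0.83] turn [-0.099 -0.001  0.003] deg 6
73,1,.1 shift cm [-0.03  0.07  1.27] turn [-0.149 -0.001  0.003] deg 9
73,1,.05 shift cm [-0.03  0.09  1.67] turn [-0.199 -0.001  0.003] deg 11
73,.5,0 shift cm [-0.03  0.13  2.11] turn [-0.249 -0.001  0.003] deg 14
```

View pics/c6.png

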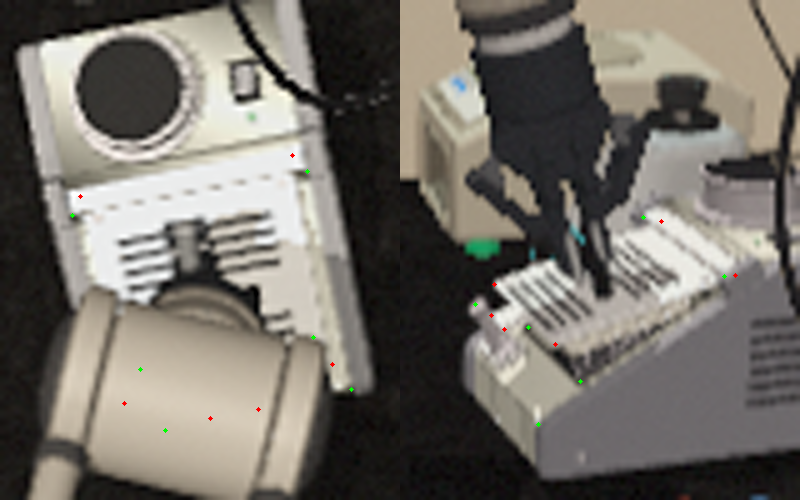

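The panel now runs under the ledge: in the top view the ledge's front edge, (75,212)–(305,170), covers the lip, with no contact force. I'll swing it down slowly.

```bash
python3 -m pendant '[{"x":0,"y":0.1,"z":0.2,"ax":-0.025,"ay":0,"az":0,"jaw":-1},{"x":0,"y":0.1,"z":0.4,"ax":-0.05,"ay":0,"az":0,"jaw":-1},{"x":0,"y":0.1,"z":0.6,"ax":-0.075,"ay":0,"az":0,"jaw":-1},{"x":0,"y":0.1,"z":0.8,"ax":-0.1,"ay":0,"az":0,"jaw":-1},{"x":0,"y":0.1,"z":1.05,"ax":-0.125,"ay":0,"az":0,"jaw":-1},{"x":0,"y":0.1,"z":1.25,"ax":-0.15,"ay":0,"az":0,"jaw":-1},{"x":0,"y":0.1,"z":1.25,"ax":-0.15,"ay":0,"az":0,"jaw":-1}]' 80
python3 w.py 73,1,.1 73,1,.05 73,.5,0
```

```text
time: 6.8
tool_pos: [633.9, -4.5, 98.8]
orientation: [1.832, 2.159, 0.465]
force: [0.1, 0.1, -4.0]
gripper_width: 10.7
grasp_force: 79.1
seat [-0.   0.6  8.2] lip [72.6  0.7  0.9] rot [0.002 0.1   0.002] F(face) [-1.8  0.1 -3.5] w 10.7
73,1,.1 shift cm [-0.05  0.04 -0.02] turn [ 0.    -0.002  0.002] deg 0
73,1,.05 shift cm [-0.05 -0.01  0.38] turn [-0.05  -0.002  0.002] deg 3
73,.5,0 shift cm [-0.06 -0.03  0.82] turn [-0.1   -0.002  0.002] deg 6
```

```bash
python3 -m pendant '[{"x":0,"y":0,"z":0.2,"ax":-0.025,"ay":0,"az":0,"jaw":-1},{"x":0,"y":0,"z":0.4,"ax":-0.05,"ay":0,"az":0,"jaw":-1},{"x":0,"y":0,"z":0.6,"ax":-0.075,"ay":0,"az":0,"jaw":-1},{"x":0,"y":0,"z":0.8,"ax":-0.1,"ay":0,"az":0,"jaw":-1},{"x":0,"y":0,"z":0.8,"ax":-0.1,"ay":0,"az":0,"jaw":-1},{"x":0,"y":0,"z":0.8,"ax":-0.1,"ay":0,"az":0,"jaw":-1}]' 80
python3 w.py 73,0,0 73,-1,0
```

```text
time: 7.4
tool_pos: [637.7, -3.9, 91.9]
orientation: [1.777, 2.097, 0.562]
force: [-3.1, -1.2, -5.3]
gripper_width: 10.3
grasp_force: 79.2
seat [0.9 0.6 0.8] lip [73.9  0.8  0.8] rot [0.002 0.    0.003] F(face) [-5.5 -0.7 -2.9] w 10.3
73,0,0 shift cm [-0.05 -0.09  0.08] turn [-0.    -0.002  0.003] deg 0
73,-1,0 shift cm [-0.05 -0.09  0.18] turn [-0.    -0.002  0.003] deg 0
```

```bash
python3 -m pendant '[{"x":0,"y":-0.1,"z":0.05,"ax":0,"ay":0,"az":0,"jaw":-1},{"x":0,"y":-0.1,"z":0.1,"ax":0,"ay":0,"az":0,"jaw":-1},{"x":0,"y":-0.1,"z":0.1,"ax":0,"ay":0,"az":0,"jaw":-1}]' 80
python3 w.py; python3 -m pendant '[{"x":0,"y":0,"z":0.1,"ax":0,"ay":0,"az":0,"jaw":-1},{"x":0,"y":0,"z":0.1,"ax":0,"ay":0,"az":0,"jaw":-1},{"x":0,"y":0,"z":0.1,"ax":0,"ay":0,"az":0,"jaw":-1}]' 80
python3 w.py
```

```text
time: 7.7
tool_pos: [637.7, -4.0, 90.9]
orientation: [1.777, 2.095, 0.563]
force: [-2.2, -1.4, -3.5]
gripper_width: 10.4
grasp_force: 79.4
seat [ 0.4  0.4 -0.1] lip [73.4  0.6  0. ] rot [ 0.001 -0.002  0.003] F(face) [-3.8 -1.  -1.8] w 10.4
time: 8.0
tool_pos: [637.9, -3.9, 89.9]
orientation: [1.777, 2.095, 0.563]
force: [-4.1, -0.5, -1.6]
gripper_width: 10.0
grasp_force: 79.8
seat [ 0.1  0.5 -1.1] lip [73.1  0.7 -1. ] rot [ 0.002 -0.001  0.003] F(face) [-4.4  0.2  0.7] w 10.0
```

```bash
python3 -m pendant '[{"x":0,"y":0,"z":0.1,"ax":0,"ay":0,"az":0,"jaw":-1},{"x":0,"y":0,"z":0.1,"ax":0,"ay":0,"az":0,"jaw":-1},{"x":0,"y":0,"z":0.2,"ax":0,"ay":0,"az":0,"jaw":-1},{"x":0,"y":0,"z":0.2,"ax":0,"ay":0,"az":0,"jaw":-1}]' 80
python3 w.py; python3 -c "
from mv import *
o=arm.observe();print(R.from_rotvec(o['orientation']).inv().apply(o['moment']))"
```

```text
time: 8.4
tool_pos: [638.0, -3.9, 89.9]
orientation: [1.776, 2.095, 0.564]
force: [-22.5, -3.9, 18.8]
gripper_width: 10.4
grasp_force: 83.6
seat [ 0.2  0.5 -1.1] lip [73.2  0.7 -1. ] rot [ 0.002 -0.002  0.003] F(face) [-10.4  -0.3  27.6] w 10.4
[ 2.0472014   0.06965759 -0.16516399]
```

```bash
python3 -m pendant '[{"x":0,"y":0,"z":-0.15,"ax":0,"ay":0,"az":0,"jaw":-1},{"x":0,"y":0,"z":-0.15,"ax":0,"ay":0,"az":0,"jaw":-0.3},{"x":0,"y":0,"z":-0.15,"ax":0,"ay":0,"az":0,"jaw":-0.1},{"x":0,"y":0,"z":-0.15,"ax":0,"ay":0,"az":0,"jaw":0},{"x":0,"y":0,"z":-2,"ax":0,"ay":0,"az":0,"jaw":0},{"x":0,"y":0,"z":-5,"ax":0,"ay":0,"az":0,"jaw":0},{"x":0,"y":0,"z":-9,"ax":0,"ay":0,"az":0,"jaw":0},{"x":0,"y":0,"z":-9,"ax":0,"ay":0,"az":0,"jaw":-1}]' 80
cat > k.py <<'E'
from w import *
rk=rf*Rt
where()
for y,z in((70,70),(70,26),(66,26),(36,26),(33,26)):
    print(y,z,end=" ");delta(rf.apply([-74,y,z])+o,rk)
E
python3 k.py
python3 - <<'E'
from w import *
from plant import viewer
ims=[]
for n,x,y in(("top",184,120),("side",254,140)):
    s=viewer.snapshot(n);pickle.dump(s,open(f"pics/{n}4.pkl","wb")); im=crop(s,x,y,80,100,400,500)
    for a in proj(s,rf.apply(np.array([[73,65,4],[73,-65,4],[-57,-65,4],[-57,65,4],[-76,15,4],[-76,-15,4],[-74,44,43]],float))+o): cv2.circle(im,tuple(np.int32((a-[x,y]+.5)*5)),1,(0,0,255),-1)
    ims.append(im)
cv2.imwrite("pics/c7.png",np.hstack(ims))
E
```

```text
time: 9.2
tool_pos: [595.6, -11.9, 170.8]
orientation: [1.771, 2.089, 0.566]
force: [0.2, -0.4, 0.3]
gripper_width: 29.4
grasp_force: 0.0
seat [ 3.4 -0.6 90.6] lip [76.4 -0.4 91.2] rot [-0.002 -0.009  0.004] F(face) [ 0.3 -0.5  0.2] w 29.4
70 70 shift cm [ 7.1  -7.23  3.05] turn [0.009 0.002 0.004] deg 1
70 26 shift cm [ 7.1  -7.27  7.45] turn [0.009 0.002 0.004] deg 1
66 26 shift cm [ 6.7  -7.27  7.45] turn [0.009 0.002 0.004] deg 1
36 26 shift cm [ 3.7  -7.28  7.45] turn [0.009 0.002 0.004] deg 1
33 26 shift cm [ 3.4  -7.28  7.45] turn [0.009 0.002 0.004] deg 1
```

View pics/c7.png

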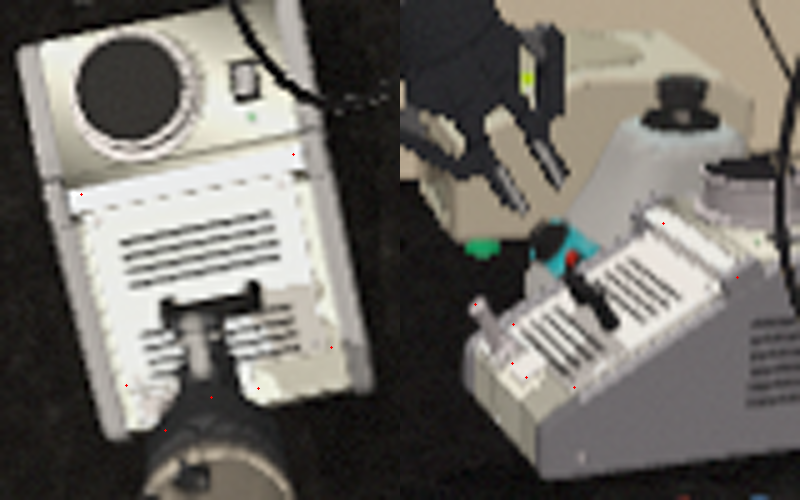

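The panel lies flat with its lip under the ledge, and the seat marks fall on its corners. The knob is at side (475,303). Next I'll push the bolt with shut fingers.

```bash
python3 -m pendant '[{"x":3,"y":-3,"z":0,"ax":0,"ay":0,"az":0,"jaw":-1},{"x":6,"y":-6,"z":0,"ax":0,"ay":0,"az":0,"jaw":-1},{"x":7.3,"y":-7.3,"z":1,"ax":0.01,"ay":0,"az":0,"jaw":-1},{"x":7.3,"y":-7.3,"z":3,"ax":0.01,"ay":0,"az":0,"jaw":-1},{"x":7.3,"y":-7.3,"z":5,"ax":0.01,"ay":0,"az":0,"jaw":-1},{"x":7.3,"y":-7.3,"z":7,"ax":0.01,"ay":0,"az":0,"jaw":-1},{"x":7.3,"y":-7.3,"z":7.4,"ax":0.01,"ay":0,"az":0,"jaw":-1},{"x":7.3,"y":-7.3,"z":7.4,"ax":0.01,"ay":0,"az":0,"jaw":-1}]' 20
python3 k.py
```

```text
time: 10.1
tool_pos: [564.1, 49.5, 83.8]
orientation: [1.802, 2.138, 0.551]
force: [1.0, 0.2, 0.8]
gripper_width: 0.5
grasp_force: 0.0
seat [-59.   65.3  25.6] lip [13.9 65.5 22.7] rot [0.027 0.039 0.002] F(face) [1.3 0.1 0.2] w 0.5
70 70 shift cm [ 0.59 -1.17 -3.3 ] turn [-0.039 -0.027  0.002] deg 3
70 26 shift cm [ 0.47 -1.    1.1 ] turn [-0.039 -0.027  0.002] deg 3
66 26 shift cm [ 0.07 -1.    1.09] turn [-0.039 -0.027  0.002] deg 3
36 26 shift cm [-2.93 -1.01  1.  ] turn [-0.039 -0.027  0.002] deg 3
33 26 shift cm [-3.23 -1.01  1.  ] turn [-0.039 -0.027  0.002] deg 3
```

```bash
python3 -m pendant '[{"x":0.5,"y":-1.0,"z":0,"ax":-0.04,"ay":-0.027,"az":0,"jaw":-1},{"x":0.5,"y":-1.0,"z":0,"ax":-0.04,"ay":-0.027,"az":0,"jaw":-1},{"x":0.5,"y":-1.0,"z":0.5,"ax":-0.04,"ay":-0.027,"az":0,"jaw":-1}]' 20
python3 k.py; python3 -c "
from mv import *
o=arm.observe();print(o['qpos'].round(2),o['qvel'].round(2))"
```

```text
time: 10.4
tool_pos: [563.2, 46.8, 94.6]
orientation: [1.79, 2.124, 0.564]
force: [0.3, 0.4, 0.4]
gripper_width: -0.1
grasp_force: 0.0
seat [-54.6  62.7  35.7] lip [18.4 62.9 34.2] rot [0.023 0.021 0.003] F(face) [0.6 0.4 0.2] w -0.1
70 70 shift cm [ 0.81 -1.51 -2.3 ] turn [-0.021 -0.023  0.003] deg 2
70 26 shift cm [ 0.71 -1.42  2.1 ] turn [-0.021 -0.023  0.003] deg 2
66 26 shift cm [ 0.31 -1.42  2.09] turn [-0.021 -0.023  0.003] deg 2
36 26 shift cm [-2.69 -1.43  2.02] turn [-0.021 -0.023  0.003] deg 2
33 26 shift cm [-2.99 -1.43  2.01] turn [-0.021 -0.023  0.003] deg 2
[-0.15  0.4   2.04  0.65  0.28 -0.91] [-0.    0.13 -0.08  0.08 -0.   -0.09]
```

Joint 5 sits at its lower limit here, so I'll use a steeper tool (tilted 0.35 rad against the face normal).

```bash
cat > k.py <<'E'
from w import *
th=.35
rk=rf*R.from_euler('y',th)*Rt
p,r,ob=cur();print("tcp face",rf.inv().apply(p-o).round(1),"F",rf.inv().apply(ob["force"]).round(1),"q",ob["qpos"].round(2))
for x,y,z in((-77,72,75),(-77,72,24),(-77,36,24),(-77,32,24)):
    print(y,z,end=" ");delta(rf.apply([x,y,z])+o,rk)
E
python3 k.py
```

```text
tcp face [-59.4  62.5  46.5] F [0.6 0.4 0.2] q [-0.15  0.4   2.04  0.65  0.28 -0.91]
72 75 shift cm [ 1.02 -1.82 -2.79] turn [ 0.329 -0.023  0.007] deg 19
72 24 shift cm [ 0.9  -1.71  2.31] turn [ 0.329 -0.023  0.007] deg 19
36 24 shift cm [-2.7  -1.72  2.22] turn [ 0.329 -0.023  0.007] deg 19
32 24 shift cm [-3.1  -1.72  2.21] turn [ 0.329 -0.023  0.007] deg 19
```

```bash
python3 -m pendant '[{"x":0.5,"y":0,"z":-1.5,"ax":0.1,"ay":0,"az":0,"jaw":-1},{"x":1,"y":-1,"z":-2.8,"ax":0.2,"ay":-0.02,"az":0,"jaw":-1},{"x":1,"y":-1.8,"z":-2.8,"ax":0.33,"ay":-0.02,"az":0,"jaw":-1},{"x":1,"y":-1.8,"z":-2.8,"ax":0.33,"ay":-0.02,"az":0,"jaw":-1},{"x":1,"y":-1.8,"z":-2.8,"ax":0.33,"ay":-0.02,"az":0,"jaw":-1},{"x":1,"y":-1.8,"z":-2.8,"ax":0.33,"ay":-0.02,"az":0,"jaw":-1}]' 20
python3 k.py
```

```text
time: 11.0
tool_pos: [532.6, 51.4, 109.5]
orientation: [1.951, 2.311, 0.201]
force: [-0.2, 0.1, -0.6]
gripper_width: 0.1
grasp_force: 0.0
tcp face [-77.4  71.9  74.1] F [-0.5  0.2 -0.4] q [-0.07  0.41  1.81  0.06  0.75 -0.28]
72 75 shift cm [ 0.01  0.01 -0.09] turn [-0.001 -0.003  0.007] deg 0
72 24 shift cm [-0.02  1.76  4.69] turn [-0.001 -0.003  0.007] deg 0
36 24 shift cm [-3.62  1.74  4.69] turn [-0.001 -0.003  0.007] deg 0
32 24 shift cm [-4.02  1.74  4.68] turn [-0.001 -0.003  0.007] deg 0
```

Well reached. Now I'll descend beside the knob and start the push.

```bash
python3 -m pendant '[{"x":0,"y":0.6,"z":1.5,"ax":0,"ay":0,"az":0,"jaw":-1},{"x":0,"y":1.2,"z":3.2,"ax":0,"ay":0,"az":0,"jaw":-1},{"x":0,"y":1.75,"z":4.7,"ax":0,"ay":0,"az":0,"jaw":-1},{"x":0,"y":1.75,"z":4.7,"ax":0,"ay":0,"az":0,"jaw":-1},{"x":-0.5,"y":1.75,"z":4.7,"ax":0,"ay":0,"az":0,"jaw":-1},{"x":-0.9,"y":1.75,"z":4.7,"ax":0,"ay":0,"az":0,"jaw":-1},{"x":-1.3,"y":1.75,"z":4.7,"ax":0,"ay":0,"az":0,"jaw":-1},{"x":-1.7,"y":1.75,"z":4.7,"ax":0,"ay":0,"az":0,"jaw":-1}]' 20
python3 k.py
```

```text
time: 11.8
tool_pos: [560.7, 38.3, 67.5]
orientation: [1.951, 2.31, 0.202]
force: [-0.3, 2.7, 2.1]
gripper_width: -0.3
grasp_force: 1.2
tcp face [-76.2  54.6  24.9] F [1.1 2.7 1.7] q [-0.09  0.52  1.78  0.07  0.68 -0.31]
72 75 shift cm [ 1.76 -1.78 -4.67] turn [-0.    -0.002  0.007] deg 0
72 24 shift cm [ 1.74 -0.03  0.12] turn [-0.    -0.002  0.007] deg 0
36 24 shift cm [-1.86 -0.06  0.11] turn [-0.    -0.002  0.007] deg 0
32 24 shift cm [-2.26 -0.06  0.11] turn [-0.    -0.002  0.007] deg 0
```

```bash
python3 -m pendant '[{"x":-0.4,"y":0,"z":0,"ax":0,"ay":0,"az":0,"jaw":-1},{"x":-0.8,"y":0,"z":0,"ax":0,"ay":0,"az":0,"jaw":-1},{"x":-1.2,"y":0,"z":0,"ax":0,"ay":0,"az":0,"jaw":-1},{"x":-1.5,"y":0,"z":0,"ax":0,"ay":0,"az":0,"jaw":-1},{"x":-1.5,"y":0,"z":0,"ax":0,"ay":0,"az":0,"jaw":-1}]' 20
python3 k.py|head -1
python3 -m pendant '[{"x":-0.2,"y":0,"z":0,"ax":0,"ay":0,"az":0,"jaw":-1},{"x":-0.2,"y":0,"z":0,"ax":0,"ay":0,"az":0,"jaw":-1}]' 20
python3 k.py|head -1
```

```text
time: 12.3
tool_pos: [563.3, 23.3, 66.8]
orientation: [1.952, 2.31, 0.2]
force: [-0.6, 0.2, -0.1]
gripper_width: 0.3
grasp_force: 0.3
tcp face [-76.4  39.3  24.3] F [-0.5  0.3  0.2] q [-0.12  0.52  1.78  0.08  0.68 -0.35]
time: 12.5
tool_pos: [563.5, 21.7, 66.7]
orientation: [1.951, 2.311, 0.2]
force: [0.2, 1.7, -0.2]
gripper_width: 0.3
grasp_force: 0.6
tcp face [-76.5  37.7  24.2] F [ 0.3  1.7 -0.4] q [-0.13  0.52  1.78  0.08  0.68 -0.35]
```

```bash
python3 -m pendant '[{"x":-0.2,"y":0,"z":0,"ax":0,"ay":0,"az":0,"jaw":-1},{"x":-0.3,"y":0,"z":0,"ax":0,"ay":0,"az":0,"jaw":-1},{"x":-0.3,"y":0,"z":0,"ax":0,"ay":0,"az":0,"jaw":-1}]' 20
python3 k.py|head -1
python3 -m pendant '[{"x":-0.2,"y":0,"z":0,"ax":0,"ay":0,"az":0,"jaw":-1},{"x":-0.2,"y":0,"z":0,"ax":0,"ay":0,"az":0,"jaw":-1}]' 20
python3 k.py|head -1
```

```text
time: 12.8
tool_pos: [564.0, 18.8, 66.8]
orientation: [1.951, 2.311, 0.2]
force: [0.4, 0.4, 0.5]
gripper_width: 0.3
grasp_force: 0.8
tcp face [-76.4  34.7  24.3] F [0.6 0.3 0.2] q [-0.13  0.52  1.77  0.08  0.68 -0.36]
time: 13.0
tool_pos: [564.1, 17.9, 66.8]
orientation: [1.952, 2.311, 0.202]
force: [-0.2, 7.6, 1.4]
gripper_width: 0.3
grasp_force: 3.9
tcp face [-76.5  33.9  24.3] F [1.6 7.5 0.7] q [-0.13  0.52  1.77  0.08  0.68 -0.36]
```

```bash
python3 -m pendant '[{"x":-0.1,"y":0,"z":0,"ax":0,"ay":0,"az":0,"jaw":-1},{"x":0.5,"y":0,"z":0,"ax":0,"ay":0,"az":0,"jaw":-1},{"x":1.2,"y":0,"z":0,"ax":0,"ay":0,"az":0,"jaw":-1},{"x":1.2,"y":-0.5,"z":-3,"ax":0,"ay":0,"az":0,"jaw":-1},{"x":1.2,"y":-2,"z":-7,"ax":0,"ay":0,"az":0,"jaw":-1},{"x":5,"y":-6,"z":-10,"ax":0,"ay":0,"az":0,"jaw":-1},{"x":9,"y":-10,"z":-10,"ax":0,"ay":0,"az":0,"jaw":-1},{"x":9,"y":-10,"z":-10,"ax":0,"ay":0,"az":0,"jaw":-1}]' 20
python3 - <<'E'
from w import *
from plant import viewer
ims=[]
for n,x,y in(("top",184,120),("side",254,140)):
    s=viewer.snapshot(n); im=crop(s,x,y,80,100,400,500)
    for a in proj(s,rf.apply(np.array([[-74,18,43],[-74,44,43]],float))+o): cv2.circle(im,tuple(np.int32((a-[x,y]+.5)*5)),1,(0,0,255),-1)
    ims.append(im)
cv2.imwrite("pics/c8.png",np.hstack(ims))
E
```

```text
time: 13.8
tool_pos: [431.4, 87.5, 148.3]
orientation: [1.951, 2.313, 0.199]
force: [0.9, -0.4, -0.2]
gripper_width: -0.1
grasp_force: 0.0
```

View pics/c8.png

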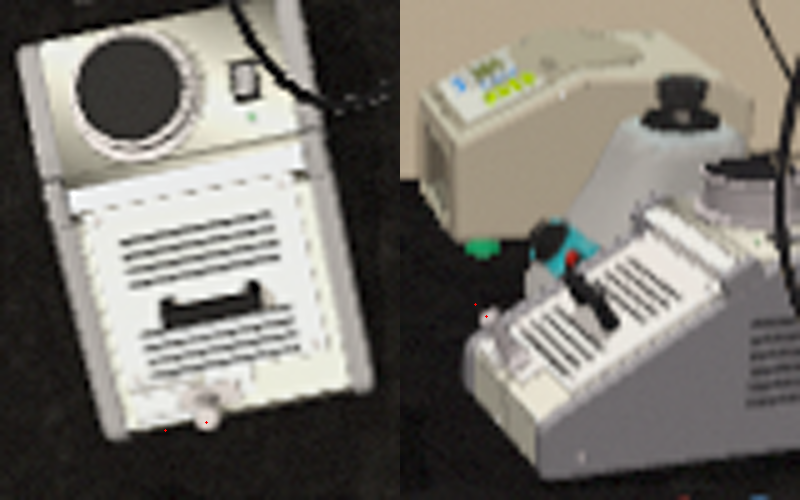

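The knob, at top (206,420) and side (487,316), sits on the shut mark (26 mm). The panel is flush and the robot is clear, so I'm handing in.

```bash
python3 -c "
from plant import job_done
print(job_done())"
```

```text
the job is handed in; nothing more can be done
None
```

I handed the job in at about 14 s of robot time: the cassette is hooked under the ledge and flush on the rim, the bolt is fully across the tab, and the arm is clear. The final pictures confirm this, but the hand-in gave no verdict.

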